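# Blow a dryer lint filter clean: shut the sash and hold the air lever

## Task

The lint filter is already in the blow-out cabinet. Lower the cabinet's clear sash by its red bar until it is fully shut so that no lint flies out, and only then press the black air lever down with the fingers until its orange pointer stands in the green band and keep it there: the program finishes while still holding the lever in the green. Never let the pointer reach the red band, which bursts the mesh, and leave everything else on the bench where it stands.

Things in the scene. Friction and masses are not known exactly. Their poses are not given: they have to be found in the camera images.
- cabinet: Bench-top blow-out cabinet, blue base, white frame, clear panes, 260 mm deep (x), 300 wide (y), 250 high, fixed to the bench. Origin: centre of its underside; its own -x side is the front with the sash, its own -y side carries the brass air valve and lever. The aluminium sash channels stand 27 mm out from the front face, up to 270 mm high, at y = +-150 mm
- sash (a joint): Height of the clear front sash above fully shut, m: 0 is shut (a firm stop), 0.12 is fully up. The sash weighs about 0.45 kg and stays where it is left (stiff guides): about 5 N moves it down, 14 N up
- sash_handle (a point): Centre of the sash's red pull bar, 14 mm thick, 112 mm long along the cabinet's y axis, with a 12 mm post at each end, 45 mm in front of the sash pane (the gap is free for a finger). Shut, it is 206 mm above the bench; the sash frame reaches 37 mm above the bar. It rises straight up with the sash; its axes are the cabinet's
- lever (a joint): Downward turn of the spring-return air lever, rad: 0 is its rest (up, 0.25 rad above level), 0.5 its lower stop. A steel quadrant with coloured bands stands between it and the cabinet: green from 0.18 to 0.36, white to 0.42, red from 0.42 on. Its spring pushes it back up as soon as it is let go: at the paddle about 4 N starts it, 10 N holds it at 0.27, 14 N at 0.5
- lever_pad (a point): Centre of the upper face of the lever's black paddle, 56 mm along the lever, 36 mm wide. The lever points to the cabinet's -x; its pivot runs along the cabinet's y axis at x -45, y -217, z 185 mm in its frame, 120 mm from the paddle's centre. This point is 222 mm above the bench at rest, sinks 12 mm for each 0.1 rad, 190 mm high at 0.27. 67 mm of y lie between it and the cabinet's wall
- spare_filter: Leave alone: grey lint filter, 150 x 220 x 14 mm with a blue tab, lying flat left of the cabinet. Origin: centre of its underside
- lint_brush: Leave alone: brush lying on the bench
- detergent: Leave alone: white bottle with blue cap, 84 mm thick, 230 mm high. Origin: centre of its underside
- softener: Leave alone: blue bottle with white cap, 72 mm thick, 200 mm high. Origin: centre of its underside
- spray_bottle: Leave alone: white spray bottle with red head, 68 mm thick, 194 mm high. Origin: centre of its underside
- token_dish: Leave alone: white bowl, 110 mm wide, 35 mm high. Origin: centre of its underside
- iron: Leave alone: steam iron standing on its heel, about 225 mm high. Origin: under its middle

How it is judged:
On the way, in this order (a step that is already met when the one before it is completed fails the run):
1. the sash is lowered fully shut (value of joint sash below 0.004 m), for 0.2 s.
2. the lever is pressed by the fingers into the green band and kept there (value of joint sash below 0.004 m and value of joint lever between 0.18 and 0.36 rad and contact force between the fingers and lever above 3 N), for 0.5 s.
At the end, for the whole second after the job is handed in: The sash is fully shut (within 4 mm of its stop) and no longer pushed by the robot, and the fingers still press the lever (over 3 N) with its pointer in the green band (0.18 to 0.36 rad) (all of step 2 and contact force between the arm and sash below 1 N); the arm keeps its last pose, push and grip.
It fails at once if the pointer reaches the red band (value of joint lever above 0.42 rad).
It fails at once if the air lever is opened while the sash is not shut (value of joint lever above 0.1 rad and value of joint sash above 0.01 m).
It fails at once if something else on the bench is pushed out of its place (over 25 mm) (distance of any of spare_filter, lint_brush, detergent, softener, spray_bottle, token_dish, iron from where it was at the start of the episode above 0.025 m).
It also fails if it takes over 38 s, if anything falls off the work surface, if the arm or the gripper's body presses on something with over 40 N, if the wrist force passes 120 N, or if a joint passes its speed limit or range.

## Robot

A 6-joint arm with a two-finger parallel gripper is mounted at the origin on the work surface. World frame = base frame: x ahead of the robot, y to its left, z up, the work surface at z = 0. Lengths are in m, angles in rad, forces in N, time in s.
With the tool pointing down it reaches from about 0.3 to 0.875 m from the base axis. Payload 6.4 kg.
Tool frame: the origin (TCP) lies midway between the tips of the shut fingers; the grasp point (between the pads) lies 19 mm behind it; z points along the fingers, y is the line along which they close (so a half turn about z gives the same grasp; the last joint's range is limited). The gripper opens to 85 mm and grips with 20 to 120 N. Pads are 22 mm wide; open, the fingers measure 114 mm over their backs; the gripper's body (76 mm by 85 mm) begins 54 mm behind the grasp point. The pads swing forward as they close: fully open they stand 13 mm farther back than shut.
Start: joints at [0.958, 0.181, 1.607, -0, 1.354, -0.206], TCP at [0.228, 0.528, 0.231] pointing down, gripper open.
Joint ranges: [-2.99, 2.99], [-0.89, 2.07], [0.3, 2.58], [-1.14, 4.28], [0, 2.63], [-3.12, 3.12]. Speed limits (rad/s): [2.57, 2.57, 3.01, 3.14, 3.14, 3.14].

## Interface

Orientations are given as a unit quaternion [w, x, y, z].
In Python, from bench import get_obs, camera, hand_in gives the robot as it stands.
- The arm moves only by the tool carry_out, never from a script. Its argument "plan" is a list that holds one entry, the list of rows, each a list of 7 numbers: the shift along the world's x, y, z in m, then the turn, a rotation vector about the world's x, y, z in rad, then the opening, from 0 (shut) to 1 (fully open). In form: [[[x, y, z, rx, ry, rz, hand], ...]]. A call has exactly 5 rows; each row is the pose to reach, as a shift and turn from the pose commanded when the call began; what a row does not reach only later rows make up. A row lasts 1/12 s, in which the tool goes at most 41.7 mm and 7.16 degrees, less where a joint would pass 70% of its speed; a pose out of reach is approached as far as the arm can. A call with a gripper value outside its range is refused whole. The fingers move at their own pace and stop on an object; the grip force is fixed at half the most. Time passes only in rows, so rows that repeat a pose let the fingers close, or fill a call up. It gives the time, the measured TCP pose, the force, the opening and the grip force at its end, in the units of the state.
- get_obs(): the state, without advancing time (a new reading comes with each control period).
- camera(name): name is "side" or "top"; returns a dict with "pixels" (400x640x3 uint8, red, green, blue), "z_map" (400x640 float32, m along the optical axis (not along the pixel's ray), 0 where there is no reading), "camera_matrix" (3x3 intrinsics, pixels), "cam_to_world" (4x4, takes a point from camera to world coordinates). Camera axes: x right, y up, looking along -z (the intrinsics and any distortion apply to the point x, -y, -z); pixel columns grow to the right and rows downward; lengths in m; the calibration is good to about 2 mm. A picture is of the moment at which its call begins.
- hand_in(): hands the job in; it is judged then, once.
The state is a dict: "time_s": time; "q": joint angles; "dq": joint speeds; "joint_efforts": joint torques, N m; "eef_pos": TCP position; "eef_rot": TCP orientation; "wrist_force": force on the tool from outside, world axes, zero at the start; "torque": the same for the moment, N m; "opening": opening from 0.0 (shut) to 1.0 (fully open); "grasp_force": force on a finger pad.
Only numpy, scipy, OpenCV 4.12 (cv2) and the standard library are available. Lean on these libraries where they do the work, as an engineer would, in place of code of your own. Each camera call takes 0.05 s, during which the arm holds its last target. There are 200 camera calls.

## Working session

There is one attempt and no reset: what is moved stays moved. The work goes in short steps, Python scripts to look and compute and a tool call to move; the robot and the scene stay as the last step left them, time stands still between calls to the robot, and variables do not carry over. Pictures are saved under pics/ and viewed, at most 10 in all, crops included, and the job is handed in when it is done.

Besides the shell and the picture viewer there is one more tool, called as name(argument=value, ...) on one line, values as JSON. carry_out: Moves the arm, as the interface text tells. Its arguments: {"type":"object","properties":{"plan":{"type":"array","items":{"type":"array","items":{"type":"array","items":{"type":"number"}}}}},"required":["plan"]}

```bash
mkdir -p pics; cat > h.py <<'E'
import numpy as np,cv2
from bench import get_obs,camera,hand_in
def pts(c):
    z=c["z_map"];K=c["camera_matrix"];v,u=np.mgrid[0:z.shape[0],0:z.shape[1]]
    P=np.stack([(u-K[0,2])/K[0,0]*z,-(v-K[1,2])/K[1,1]*z,-z],-1)
    T=c["cam_to_world"];return P@T[:3,:3].T+T[:3,3]
def save(c,n): cv2.imwrite(f"pics/{n}.png",c["pixels"][:,:,::-1])
E
python3 - <<'E'
from h import *
np.set_printoptions(precision=3,suppress=True)
for n in("side","top"):
    c=camera(n);save(c,n+"0");P=pts(c);np.savez(n+"0.npz",P=P,px=c["pixels"],z=c["z_map"],K=c["camera_matrix"],T=c["cam_to_world"])
    h=cv2.cvtColor(c["pixels"],cv2.COLOR_RGB2HSV)
    m=((h[...,0]<8)|(h[...,0]>172))&(h[...,1]>150)&(h[...,2]>80)
    k,l,s,ce=cv2.connectedComponentsWithStats(m.astype(np.uint8))
    for i in range(1,k):
        if s[i,4]>15:
            q=P[(l==i)&(c["z_map"]>0)];print(n,s[i],np.median(q,0),q.min(0),q.max(0))
    print(c["cam_to_world"])
o=get_obs();print(o)
E
```

```text
side [407 112  17  19 140] [ 0.523 -0.497  0.191] [ 0.484 -0.625 -0.003] [ 0.607 -0.488  0.2  ]
side [308 177  27  25 136] [ 0.543 -0.014  0.284] [ 0.536 -0.076  0.143] [0.589 0.046 0.292]
side [125 272   5   5  17] [0.878 0.699 0.046] [0.863 0.685 0.037] [0.887 0.709 0.073]
side [134 275  11   6  38] [0.837 0.676 0.044] [0.818 0.662 0.004] [0.864 0.699 0.051]
side [629 336   9  10  31] [-0.575 -0.452  0.089] [-0.581 -0.476  0.075] [-0.571 -0.437  0.101]
[[-0.695  0.68  -0.232  0.176]
 [-0.719 -0.662  0.212  0.327]
 [-0.01   0.314  0.949  1.636]
 [ 0.     0.     0.     1.   ]]
top [165 112   6  11  31] [0.84  0.674 0.042] [0.818 0.661 0.006] [0.863 0.686 0.053]
top [320 181  38   5 135] [ 0.544 -0.019  0.285] [ 0.538 -0.079  0.275] [0.55  0.043 0.293]
top [472 195  11  20 155] [ 0.525 -0.502  0.193] [ 0.484 -0.583 -0.004] [ 0.568 -0.491  0.203]
[[ 0.057  0.973 -0.225  0.162]
 [-0.998  0.056 -0.011 -0.009]
 [ 0.002  0.225  0.974  1.7  ]
 [ 0.     0.     0.     1.   ]]
{'time_s': 0.1, 'q': array([ 0.958,  0.181,  1.608,  0.   ,  1.354, -0.206]), 'dq': array([ 0.001, -0.002, -0.003, -0.002, -0.001, -0.001]), 'joint_efforts': array([  0.001, -44.588, -35.224,  -0.   ,   0.004,   0.   ]), 'eef_pos': array([0.227, 0.528, 0.23 ]), 'eef_rot': array([-0.   ,  0.202,  0.979, -0.001]), 'wrist_force': array([-0.379, -0.163, -0.062]), 'torque': array([-0.021, -0.001, -0.041]), 'grasp_force': 0.0, 'opening': 0.9994460742337001}
```

View pics/side0.png

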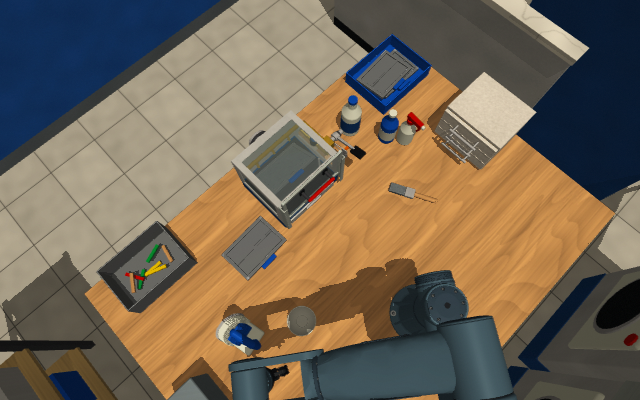

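View pics/top0.png

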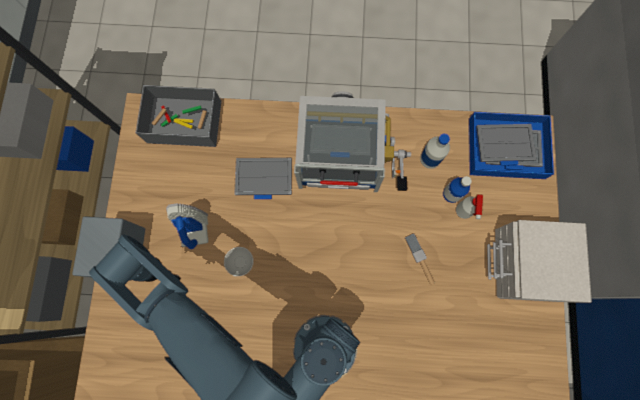

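Side view: red bar near (320,190), black paddle near (357,153). In the top view they are at (339,183) and (402,184). The sash is up about 80 mm. Next I measure the yaw and the paddle position.

```bash
python3 - <<'E'
from h import *
np.set_printoptions(precision=4,suppress=True)
for n,(u0,u1,v0,v1),(a,b,c,d) in(("top",(388,412,170,195),(315,362,178,190)),("side",(345,372,140,165),(300,345,172,208))):
    f=np.load(n+"0.npz");P=f["P"];px=f["px"].astype(int);h=cv2.cvtColor(f["px"],cv2.COLOR_RGB2HSV)
    m=px.max(2)<45;w=np.zeros_like(m);w[v0:v1,u0:u1]=1
    q=P[m&w&(P[...,2]>.15)];print(n,"pad",len(q),np.median(q,0),q.min(0),q.max(0))
    m=((h[...,0]<8)|(h[...,0]>172))&(h[...,1]>150);w[:]=0;w[c:d,a:b]=1
    q=P[m&w&(P[...,2]>.26)];print("bar",q.mean(0),"yaw",np.polyfit(q[:,1],q[:,0],1),q.min(0),q.max(0))
    w=(P[...,2]>.243)&(P[...,2]<.258)&(P[...,0]>.5)&(abs(P[...,1])<.25)
    print("roof",cv2.minAreaRect(P[w][:,:2].astype(np.float32)))
    w=(P[...,2]>.262)&(P[...,2]<.275)&(P[...,0]>.5)&(abs(P[...,1])<.25)
    print("chan",[P[w&(P[...,1]*s>.12)].mean(0) for s in(1,-1)])
    for nm,r in(("det",(.55,.85,-.45,-.27)),("iron",(.1,.6,.3,.8))):
        w=(P[...,2]>.1)&(P[...,2]<.3)&(P[...,0]>r[0])&(P[...,0]<r[1])&(P[...,1]>r[2])&(P[...,1]<r[3]); q=P[w];print(nm,q.min(0),q.max(0))
E
```

```text
top pad 120 [ 0.5713 -0.2315  0.2236] [ 0.5483 -0.2492  0.2131] [ 0.5989 -0.2165  0.234 ]
bar [ 0.5437 -0.0195  0.2846] yaw [-0.0062  0.5436] [ 0.5376 -0.0787  0.2752] [0.5502 0.0428 0.2931]
roof ((0.7203437089920044, -0.01550382375717163), (0.2911583483219147, 0.3005678355693817), 0.7306583523750305)
chan [array([0.5887, 0.1292, 0.2697]), array([ 0.5878, -0.1455,  0.2693])]
det [ 0.5672 -0.4499  0.1001] [ 0.7788 -0.3323  0.2384]
iron [0.2014 0.4559 0.1   ] [0.4673 0.7999 0.2986]
side pad 108 [ 0.5705 -0.2286  0.2218] [ 0.1757 -0.2466  0.2063] [0.5991 0.3267 1.6364]
bar [ 0.5431 -0.0136  0.284 ] yaw [-0.0063  0.543 ] [ 0.5362 -0.0757  0.2744] [0.5526 0.0456 0.2921]
roof ((0.7189140915870667, -0.01469971239566803), (0.28930792212486267, 0.30263373255729675), 0.3237977921962738)
chan [array([0.584 , 0.1305, 0.2684]), array([ 0.5846, -0.1472,  0.2687])]
det [ 0.564  -0.45    0.1002] [ 0.7777 -0.3305  0.2373]
iron [0.1938 0.4571 0.1004] [0.4644 0.8    0.2996]
```

carry_out(plan=[[[0, 0, 0.04, 0, 0, 0, 0], [0, 0, 0.08, 0, 0, 0, 0], [0, 0, 0.12, 0, 0, 0, 0], [0, 0, 0.16, 0, 0, 0, 0], [0, 0, 0.18, 0, 0, 0, 0]]])

```text
time_s: 0.52
eef_pos: [0.2279, 0.5288, 0.4169]
eef_rot: [0.001, 0.202, 0.979, 0.003]
wrist_force: [0.1, -0.1, 0.2]
opening: 0.301
grasp_force: 0.0
```

carry_out(plan=[[[0.02, -0.034, 0, 0, 0, 0.04, 0], [0.04, -0.068, 0, 0, 0, 0.08, 0], [0.06, -0.102, 0, 0, 0, 0.12, 0], [0.08, -0.136, 0, 0, 0, 0.16, 0], [0.1, -0.17, 0, 0, 0, 0.2, 0]]])

```text
time_s: 0.93
eef_pos: [0.3277, 0.3565, 0.4109]
eef_rot: [-0.0, 0.102, 0.995, -0.0]
wrist_force: [0.1, 0.6, -0.4]
opening: 0.003
grasp_force: 0.0
```

carry_out(plan=[[[0.02, -0.034, 0, 0, 0, 0.04, 0], [0.04, -0.068, 0, 0, 0, 0.08, 0], [0.06, -0.102, 0, 0, 0, 0.12, 0], [0.08, -0.136, 0, 0, 0, 0.16, 0], [0.1, -0.17, 0, 0, 0, 0.21, 0]]])

```text
time_s: 1.35
eef_pos: [0.4278, 0.1863, 0.4111]
eef_rot: [-0.0, -0.003, 1.0, 0.0]
wrist_force: [1.0, 0.3, 0.5]
opening: -0.001
grasp_force: 0.0
```

carry_out(plan=[[[0.02, -0.034, 0, 0, 0, 0, 0], [0.04, -0.068, 0, 0, 0, 0, 0], [0.06, -0.102, 0, 0, 0, 0, 0], [0.08, -0.136, 0, 0, 0, 0, 0], [0.1, -0.17, 0, 0, 0, 0, 0]]])

```text
time_s: 1.77
eef_pos: [0.528, 0.0162, 0.4109]
eef_rot: [-0.0, -0.001, 1.0, 0.0]
wrist_force: [-0.6, 0.4, 1.0]
opening: 0.001
grasp_force: 0.0
```

carry_out(plan=[[[0.01, -0.02, -0.02, 0, 0, 0, 0], [0.015, -0.032, -0.05, 0, 0, 0, 0], [0.015, -0.032, -0.08, 0, 0, 0, 0], [0.015, -0.032, -0.1, 0, 0, 0, 0], [0.015, -0.032, -0.1, 0, 0, 0, 0]]])

```text
time_s: 2.18
eef_pos: [0.5398, -0.0138, 0.3053]
eef_rot: [-0.005, -0.001, 1.0, 0.001]
wrist_force: [-1.1, -0.2, -0.4]
opening: 0.002
grasp_force: 0.0
```

carry_out(plan=[[[0, 0, -0.01, 0, 0, 0, 0], [0, 0, -0.02, 0, 0, 0, 0], [0, 0, -0.03, 0, 0, 0, 0], [0, 0, -0.035, 0, 0, 0, 0], [0, 0, -0.04, 0, 0, 0, 0]]])

```text
time_s: 2.6
eef_pos: [0.5434, -0.0139, 0.2725]
eef_rot: [0.002, -0.002, 1.0, -0.0]
wrist_force: [-0.0, 0.2, 6.3]
opening: 0.001
grasp_force: 2.9
```

```bash
cat > bar.py <<'E'
import sys
from h import *
for n,r in(("top",(310,370,170,205)),("side",(300,350,165,225))):
    c=camera(n);save(c,sys.argv[1]+n);P=pts(c);h=cv2.cvtColor(c["pixels"],cv2.COLOR_RGB2HSV)
    m=((h[...,0]<8)|(h[...,0]>172))&(h[...,1]>150)&(P[...,2]>.17);w=np.zeros_like(m);w[r[2]:r[3],r[0]:r[1]]=1
    q=P[m&w];print(n,len(q),q.mean(0).round(4),q[:,1].min(),q[:,1].max())
    cv2.imwrite(f"pics/{sys.argv[1]}{n}c.png",cv2.resize(c["pixels"][100:260,270:430,::-1],(560,560)))
E
python3 bar.py a
```

```text
top 70 [ 0.5401 -0.002   0.2826] -0.07608741401751638 0.03985551666076102
side 63 [0.5392 0.0018 0.2806] -0.07377516979332521 0.04569037680954319
```

View pics/asidec.png

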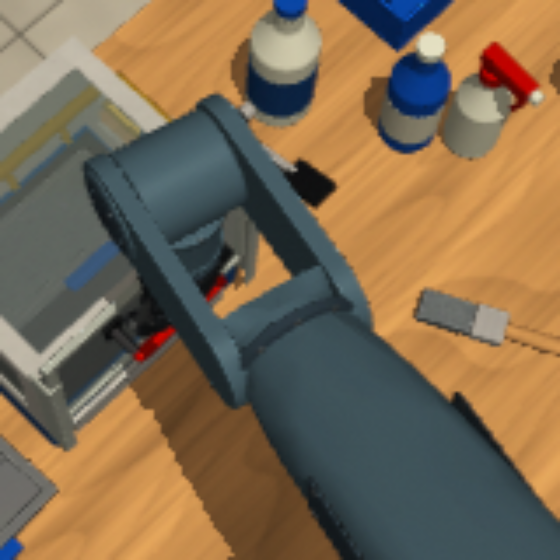

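The crop shows the shut fingers standing on the middle of the red bar (about (180,310) in the crop). The 6 N reading fits the sash sliding, so I keep pushing.

carry_out(plan=[[[0, 0, -0.009, 0, 0, 0, 0], [0, 0, -0.018, 0, 0, 0, 0], [0, 0, -0.027, 0, 0, 0, 0], [0, 0, -0.036, 0, 0, 0, 0], [0, 0, -0.044, 0, 0, 0, 0]]])

```text
time_s: 3.12
eef_pos: [0.5432, -0.0139, 0.2283]
eef_rot: [0.001, -0.002, 1.0, -0.0]
wrist_force: [-0.3, 0.4, 6.0]
opening: 0.001
grasp_force: 3.2
```

carry_out(plan=[[[0, 0, -0.003, 0, 0, 0, 0], [0, 0, -0.006, 0, 0, 0, 0], [0, 0, -0.009, 0, 0, 0, 0], [0, 0, -0.011, 0, 0, 0, 0], [0, 0, -0.012, 0, 0, 0, 0]]])

```text
time_s: 3.53
eef_pos: [0.543, -0.0139, 0.2159]
eef_rot: [0.001, -0.002, 1.0, -0.0]
wrist_force: [0.6, 0.5, 5.5]
opening: -0.004
grasp_force: 2.4
```

carry_out(plan=[[[0, 0, -0.001, 0, 0, 0, 0], [0, 0, -0.002, 0, 0, 0, 0], [0, 0, -0.003, 0, 0, 0, 0], [0, 0, -0.004, 0, 0, 0, 0], [0, 0, -0.004, 0, 0, 0, 0]]])

```text
time_s: 3.95
eef_pos: [0.5431, -0.0139, 0.2128]
eef_rot: [0.001, -0.002, 1.0, -0.0]
wrist_force: [-1.1, 1.5, 10.5]
opening: -0.001
grasp_force: 5.8
```

carry_out(plan=[[[0, 0, -0.001, 0, 0, 0, 0], [0, 0, -0.001, 0, 0, 0, 0], [0, 0, -0.002, 0, 0, 0, 0], [0, 0, -0.002, 0, 0, 0, 0], [0, 0, -0.002, 0, 0, 0, 0]]])

```text
time_s: 4.37
eef_pos: [0.5432, -0.0139, 0.2126]
eef_rot: [0.001, -0.002, 1.0, -0.0]
wrist_force: [-5.9, 2.2, 22.1]
opening: -0.001
grasp_force: 11.1
```

Contact is firm at z = 0.2127, where the bar top should be when shut (0.213). So the sash is shut. Now I lift off and move over to the paddle.

carry_out(plan=[[[0, 0, 0.02, 0, 0, 0, 0], [0, 0, 0.06, 0, 0, 0, 0], [0, 0, 0.1, 0, 0, 0, 0], [0.005, -0.03, 0.11, 0, 0, 0, 0], [0.01, -0.07, 0.11, 0, 0, 0, 0]]])

```text
time_s: 4.78
eef_pos: [0.5538, -0.0827, 0.3236]
eef_rot: [0.003, -0.004, 1.0, -0.001]
wrist_force: [1.2, -0.6, 0.1]
opening: 0.001
grasp_force: 0.0
```

carry_out(plan=[[[0.005, -0.04, 0, 0, 0, 0, 0], [0.01, -0.08, 0, 0, 0, 0, 0], [0.014, -0.12, 0, 0, 0, 0, 0], [0.016, -0.147, 0, 0, 0, 0, 0], [0.016, -0.147, 0, 0, 0, 0, 0]]])

```text
time_s: 5.2
eef_pos: [0.5671, -0.2361, 0.317]
eef_rot: [-0.002, 0.001, 1.0, -0.0]
wrist_force: [-0.3, 0.0, 0.6]
opening: 0.004
grasp_force: 0.0
```

```bash
python3 bar.py b; python3 -c "
from h import *
print(get_obs()['eef_pos'],get_obs()['wrist_force'])"
```

```text
top 123 [ 0.5438 -0.0172  0.2118] -0.07935518837414669 0.04439385472087273
side 122 [ 0.543  -0.0143  0.2118] -0.07535263216240157 0.046684389552864525
[ 0.56749457 -0.23158309  0.31750274] [-0.48256795  0.5710156  -0.44910405]
```

View pics/bsidec.png

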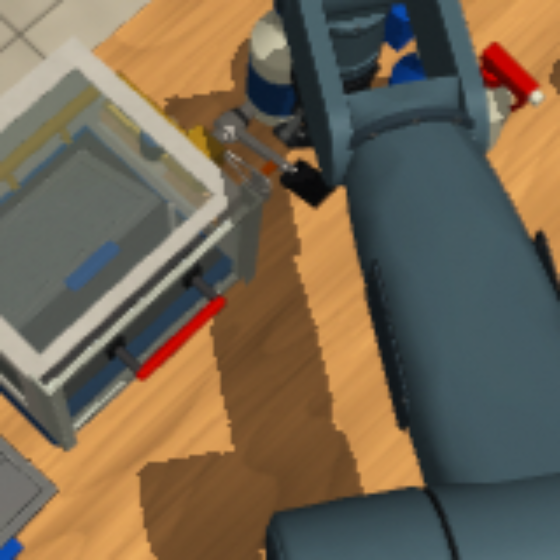

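The sash is shut: the red bar at crop (180,340) is at z about 0.212. The fingers are above the black paddle, which is at crop (305,180). Going down in stages.

carry_out(plan=[[[0, 0, -0.03, 0, 0, 0, 0], [0, 0, -0.06, 0, 0, 0, 0], [0, 0, -0.08, 0, 0, 0, 0], [0, 0, -0.088, 0, 0, 0, 0], [0, 0, -0.088, 0, 0, 0, 0]]])

```text
time_s: 5.72
eef_pos: [0.5671, -0.2286, 0.2285]
eef_rot: [-0.002, -0.002, 1.0, 0.002]
wrist_force: [-0.0, 0.6, 0.9]
opening: 0.003
grasp_force: 0.0
```

carry_out(plan=[[[0, 0, -0.005, 0, 0, 0, 0], [0, 0, -0.01, 0, 0, 0, 0], [0, 0, -0.016, 0, 0, 0, 0], [0, 0, -0.022, 0, 0, 0, 0], [0, 0, -0.026, 0, 0, 0, 0]]])

```text
time_s: 6.13
eef_pos: [0.5688, -0.2315, 0.207]
eef_rot: [0.001, -0.002, 1.0, -0.001]
wrist_force: [-3.8, -0.4, 7.4]
opening: 0.001
grasp_force: 3.4
```

carry_out(plan=[[[0, 0, -0.004, 0, 0, 0, 0], [0, 0, -0.008, 0, 0, 0, 0], [0, 0, -0.012, 0, 0, 0, 0], [0, 0, -0.015, 0, 0, 0, 0], [0, 0, -0.015, 0, 0, 0, 0]]])

```text
time_s: 6.55
eef_pos: [0.5684, -0.2316, 0.1921]
eef_rot: [0.0, -0.002, 1.0, -0.001]
wrist_force: [-5.9, 0.9, 9.0]
opening: 0.002
grasp_force: 4.6
```

carry_out(plan=[[[0, 0, 0, 0, 0, 0, 0], [0, 0, 0, 0, 0, 0, 0], [0, 0, 0, 0, 0, 0, 0], [0, 0, 0, 0, 0, 0, 0], [0, 0, 0, 0, 0, 0, 0]]])

```text
time_s: 6.97
eef_pos: [0.5684, -0.2316, 0.1927]
eef_rot: [0.0, -0.002, 1.0, -0.001]
wrist_force: [-6.2, 0.6, 9.9]
opening: 0.002
grasp_force: 4.5
```

carry_out(plan=[[[0, 0, 0, 0, 0, 0, 0], [0, 0, 0, 0, 0, 0, 0], [0, 0, 0, 0, 0, 0, 0], [0, 0, 0, 0, 0, 0, 0], [0, 0, 0, 0, 0, 0, 0]]])

```text
time_s: 7.38
eef_pos: [0.5684, -0.2316, 0.1927]
eef_rot: [0.0, -0.002, 1.0, -0.001]
wrist_force: [-6.5, 0.8, 9.6]
opening: -0.001
grasp_force: 4.5
```

```bash
python3 bar.py c; python3 - <<'E'
from h import *
i=cv2.imread("pics/cside.png");cv2.imwrite("pics/cl.png",cv2.resize(i[115:175,320:380],(600,600),interpolation=cv2.INTER_CUBIC))
E
```

```text
top 126 [ 0.5439 -0.0175  0.2119] -0.07949141146574967 0.044287094385307604
side 122 [ 0.5399 -0.0112  0.2238] -0.07470362031983963 0.3266665593847625
```

View pics/cl.png

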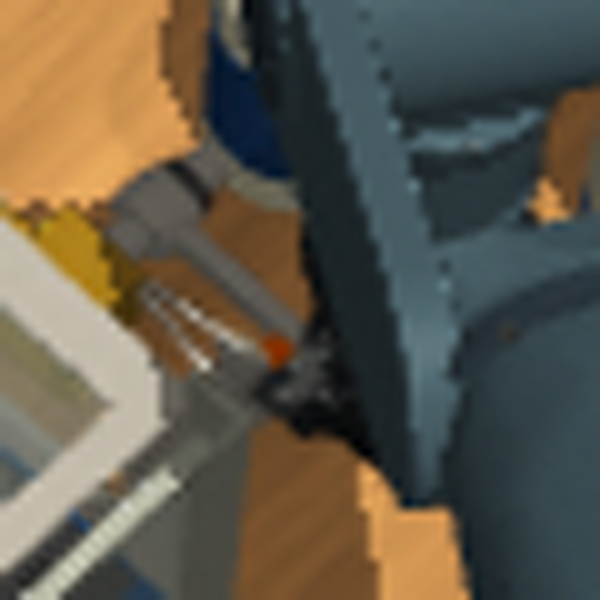

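The fingers press the paddle (orange pointer at crop (278,350)). A height of 0.1927 and a force of about 10 N both give a lever turn of about 0.25 rad, which is mid-green. The red bar hasn't moved, so the sash is still shut.

```bash
python3 -c "
from h import *
print(get_obs()['eef_pos'],hand_in())"
```

```text
the job is handed in; nothing more can be done
[ 0.56841046 -0.23160103  0.19272637] None
```

I shut the sash fully, then pressed the lever to about 0.25 rad, mid-green, and handed the job in with the fingers still holding it; that angle comes from paddle height and force, as the coloured bands weren't visible, and no verdict was returned.

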